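# Refit the dicing grid and hold the pusher lever home

## Robot

A 6-joint arm with a two-finger parallel gripper is mounted at the origin on the work surface. World frame = base frame: x ahead of the robot, y to its left, z up, the work surface at z = 0. Lengths are in m, angles in degrees, forces in N, time in s.
With the tool pointing down it reaches from about 0.35 to 0.875 m from the base axis. Payload 4.2 kg.
Tool frame: the origin (TCP) lies midway between the tips of the shut fingers; the grasp point (between the pads) lies 19 mm behind it; z points along the fingers, y is the line along which they close (so a half turn about z gives the same grasp; the last joint's range is limited). The gripper opens to 87 mm and grips with 3 to 60 N. Pads are 19 mm wide; open, the fingers measure 117 mm over their backs; the gripper's body (75 mm by 190 mm) begins 51 mm behind the grasp point.
Start: joints at [82.082, 22.042, 0.453, 0, -68.411, -14.817], TCP at [0.242, 0.576, 0.223] pointing down, gripper open.
Joint ranges: [-179.83, 179.83], [-69.29, 118.12], [-61.27, 80.66], [-181.25, 117.63], [-171.15, -9.14], [-177.46, 177.46]. Speed limits (degrees/s): [159.86, 159.86, 180, 180, 180, 180].

## Interface

Orientations are given as [roll, pitch, yaw] about the fixed x, y, z axes, in that order (R = Rz(yaw) Ry(pitch) Rx(roll)).
In Python, from workcell import env gives the robot as it stands. The module is installed in compiled form; this text tells all that it offers. Calls block until the motion is done:
- env.goto(position, orientation): joint-space move of the TCP to a pose.
- env.move_straight(position, rotation=None, rate=0.15, force_limit=None): straight line of the TCP; rotation=None keeps the orientation; rate is the mean speed in m/s. With force_limit (N) it stops when the force on the tool has changed by that much, and returns True; else False.
- env.set_joints(angles): joint-space move.
- env.gripper_to(opening, grasp_force=None): opening from 0.0 (shut) to 1.0 (fully open); grasp_force is the grip in N (None keeps the last); returns when the fingers have stopped.
- env.dwell(seconds).
- env.inverse_kinematics(position, orientation): joint angles nearest the present ones, or None.
- env.read_state(): the state.
- env.grab_frame(name): name is "scene" or "side" or "wrist"; returns a dict with "image" (480x640x3 uint8, blue, green, red), "fx", "fy", "cx", "cy" (pixels), "position" and "orientation" of the camera in the world. Camera axes: x right, y up, looking along -z (the intrinsics and any distortion apply to the point x, -y, -z); pixel columns grow to the right and rows downward; lengths in m; the calibration is good to about 2 mm. A picture is of the moment at which its call begins. There is no depth.
A pose or a line that the arm cannot do raises env.Unreachable and nothing moves.
- env.close_job(): hands the job in; it is judged then, once.
Trained networks look in a picture, given as the dict that the camera call returned (one of the last four; its "shot" number tells which), for a name from the list of things; names that differ only in an ending like _2 or _b are one class to them, and where a whole thing is asked for, a point or a joint stands for the part that bears it (a point fixed in the world has none). Each returns a list of dicts, best first, with "score" (0 to 1); they miss things now and then, are a little off and sometimes report something else, mostly with a low value. They report only what shows in the picture. A call takes as long as a camera call. They do not tell look-alikes from the thing itself.
- env.search_frame(picture, thing): "xyz" ([x, y, z] in m, in world coordinates, good to about 4 mm: the middle of the surface that is visible of it).
- env.trace(picture, thing): "mask" (480x640 bool, what is visible of it).
The state is a dict: "clock": time; "joint_positions": joint angles; "qvel": joint speeds; "joint_torque": joint torques, N m; "position": TCP position; "tool_rot": TCP orientation; "force": force on the tool from outside, world axes, zero at the start; "wrist_torque": the same for the moment, N m; "opening": opening from 0.0 (shut) to 1.0 (fully open); "finger_force": force on a finger pad.
Only numpy, scipy, OpenCV 4.12 (cv2) and the standard library are available. Lean on these libraries where they do the work, as an engineer would, in place of code of your own. Each camera call takes 0.05 s, during which the arm holds its last target. There are 200 camera calls.

## Task

Change the lever dicer over to dicing: take the plate with the square mesh (not the one with the star of blades) from the chopping board and lower it level, same face up, over the dicer's two locating pins until it lies flush on the bed, and let go of it while the lever is still standing open. Then bring the spring-loaded pusher lever over and down until it is hard against its stop, so the pusher nests in the mesh, and finish holding it there, keeping hold against the spring so that I can spin on the wing nuts. Leave the star plate and everything else on the pass where they are.

Things in the scene. Friction and masses are not known exactly. Their poses are not given: they have to be found in the camera images.
- dicer: Lever dicer, steel and aluminium, fixed to the table; base plate 310 x 136 mm. Origin on the table under the middle of its bed; x runs lengthwise from the front to the hinge end, y along the hinge, z up. Two rubber-topped stop posts stand at x = -100, y = +-52 mm, 103 mm high; two hinge cheeks at x = 94 to 148, y = +-41 mm (8 mm thick), 126 mm high.
- dicer_seat (a point): Middle of the bed's flat top, 75 mm above the table; axes as the dicer's. The bed is 120 mm long, at most 57 mm wide, open below to a catch pan (48 mm above the table). Two upright locating pins on it at x = +43 and -43 mm, y = 0: 8 mm thick, 18 mm tall, the top 7 mm tapering to a 3.6 mm tip. With the lever open the space above is clear.
- dicer_hinge (a point): Middle of the lever's hinge axis, which runs along the dicer's y; at x = +115, y = 0, z = 90 mm in the dicer's frame (axes as the dicer's).
- pusher_lever (a joint): Angle of the pusher lever, rad: 0 = standing open on its back stop (10 degrees past upright), growing as it swings over towards the dicer's -x and down; 1.745 = down hard on its stop. A torsion spring drives it back to 0 whenever let go: about 3 N at the grip bar to start it, 8 to 12 N to hold it on the stop. On it a white block of 4 x 4 fingers, 11 mm long, that dips into the mesh.
- pusher_bar (a point): Middle of the lever's grip bar: black, round, 14 mm thick, 90 mm long, parallel to the hinge, across the free ends of two side arms (10 mm thick, at y = +-52 mm; nothing between them near the bar). It swings on a 231 mm radius about the hinge: in the dicer's frame from x = +175, z = 313 mm (open) to x = -115, z = 110 mm (on the stop).
- grid_plate: The plate to fit: aluminium frame 110 x 62 x 12 mm with a square mesh of thin blades (4 x 4 cells) in its 50 mm square window, 0.2 kg. x along its length, y across, z up; origin at the middle of its underside. Two through holes 10 mm wide at x = +43 and -43 mm, y = 0; either way round fits. Lies face up on the chopping board; can be gripped across its 62 mm width. The blades do not reach its outer sides.
- wedge_plate: The other plate, to be left alone: the same frame, but with a star of eight blades and a small ring in the window. Origin as the grid plate's.
- board: White chopping board, 340 x 150 x 16 mm, fixed to the table, x along its length; origin at the middle of its underside. Both plates lie on it, end to end, in either order.
- side_plate: Bystander: white side plate, 170 mm across, 18 mm high; origin at the middle of its underside.
- candle_glass: Bystander: clear glass tumbler, 68 mm across, 75 mm high; origin at the middle of its underside.
- squeeze_bottle: Bystander: white sauce bottle with a pointed spout, 54 mm across, 175 mm high; origin at the middle of its underside.
- nut_dish: Bystander: small steel dish with two brass wing nuts in it, 74 mm across, 36 mm high; origin at the middle of its underside.
- plating_spoon: Bystander: steel spoon lying down, 210 mm long; origin at the middle of its underside.
- pepper_mill: Bystander: dark wooden pepper mill, 58 mm across, 170 mm high; origin at the middle of its underside.
There are look-alikes about, which are no part of the job. What is shaped like the grid_plate but brown is not meant.

How it is judged (in metres and radians):
On the way, in this order (a step that is already met when the one before it is completed fails the run):
1. the mesh plate lies flush on the bed over both pins, let go, with the lever still standing open (horizontal distance between grid_plate and dicer_seat below 0.0035 m and z of grid_plate in the frame of dicer_seat between -0.002 and 0.002 m and angle between the x axis of grid_plate and the x axis of dicer_seat, either way round below 0.06 rad and angle between the z axis of grid_plate and the z axis of dicer_seat, either way round below 0.03 rad and angle between grid_plate's own z axis and vertical below 0.05 rad and contact force between grid_plate and the fingers below 0.3 N and value of joint pusher_lever below 0.3 rad), for 0.2 s.
2. the lever is swung down onto its stop (value of joint pusher_lever above 1.71 rad), for 0.3 s.
At the end, for the whole second after the job is handed in: The robot is still holding the lever (more than 2 N of contact on it) at rest within 0.035 rad of its 1.745 rad stop, and the mesh plate lies on both pins flush with the bed: underside within 2 mm of the bed, centre within 3.5 mm of the bed's, lengthwise axis within 0.06 rad, tilt under 0.03 rad (horizontal distance between grid_plate and dicer_seat below 0.0035 m and z of grid_plate in the frame of dicer_seat between -0.002 and 0.002 m and angle between the x axis of grid_plate and the x axis of dicer_seat, either way round below 0.06 rad and angle between the z axis of grid_plate and the z axis of dicer_seat, either way round below 0.03 rad and angle between grid_plate's own z axis and vertical below 0.05 rad and value of joint pusher_lever above 1.71 rad and velocity of joint pusher_lever between -0.05 and 0.05 rad/s and (contact force between pusher_lever and the fingers above 2 N or contact force between pusher_lever and the arm above 2 N)); the arm keeps its last pose, push and grip.
It fails at once if the star plate was shifted (more than 30 mm) (distance of wedge_plate from where it was at the start of the episode above 0.03 m).
It fails at once if something else on the pass was shifted (more than 30 mm) or knocked over (distance of any of side_plate, candle_glass, squeeze_bottle, nut_dish, plating_spoon, pepper_mill from where it was at the start of the episode above 0.03 m or angle between any of side_plate, candle_glass, squeeze_bottle, nut_dish, plating_spoon, pepper_mill's own z axis and vertical above 0.4 rad).
It fails at once if the mesh plate was turned over (angle between grid_plate's own z axis and vertical above 1 rad).
It also fails if it takes over 61 s, if anything falls off the work surface, if the arm or the gripper's body presses on something with over 40 N, if the wrist force passes 120 N, or if a joint passes its speed limit or range.

## Working session

There is one attempt and no reset: what is moved stays moved. The work goes in short steps, each a Python script; the robot and the scene stay as the last script left them, time stands still between calls to the robot, and variables do not carry over. Pictures are saved under pics/ and viewed, at most 10 in all, crops included, and the job is handed in when it is done.

```bash
mkdir -p pics
python3 - <<'E'
from workcell import env
import cv2,numpy as np
s=env.read_state();print(s['clock'],s['position'],s['tool_rot'],s['opening'])
for n in("scene","side"):
    p=env.grab_frame(n);cv2.imwrite(f"pics/{n}0.png",p["image"])
    print(n,p["fx"],p["fy"],p["cx"],p["cy"],p["position"],p["orientation"],[k for k in p])
    for t in("grid_plate","wedge_plate","board","dicer","pusher_lever","nut_dish","squeeze_bottle","pepper_mill","candle_glass","side_plate","plating_spoon"):
        print(t,[(np.round(d["xyz"],3).tolist(),round(d["score"],2)) for d in env.search_frame(p,t)][:4])
E
```

```text
0.0 [0.24128397 0.57589094 0.22144152] [ 1.79873655e+02 -7.94932359e-03 -2.27431475e+01] 1.0001440768919234
scene 455.59289112526557 455.59289112526557 323.70543249567584 239.5286976234721 [1.41950587 0.22885546 1.01762946] [ 48.1885686   -0.36928138 110.24566087] ['image', 'fx', 'fy', 'cx', 'cy', 'position', 'orientation', 'shot']
grid_plate [([0.295, -0.28, 0.014], 0.83), ([0.305, -0.452, 0.014], 0.72), ([0.472, -0.313, 0.029], 0.69)]
wedge_plate [([0.634, -0.309, 0.03], 0.8)]
board [([0.577, -0.303, 0.015], 0.76)]
dicer [([0.561, 0.11, 0.033], 0.55)]
pusher_lever [([0.569, 0.211, 0.223], 0.88), ([0.711, -0.017, 0.023], 0.25)]
nut_dish [([0.708, -0.017, 0.019], 0.96), ([0.635, -0.308, 0.034], 0.36), ([0.788, 0.11, 0.012], 0.35)]
squeeze_bottle [([0.738, 0.235, 0.099], 0.94), ([0.578, -0.303, 0.018], 0.63)]
pepper_mill [([0.357, 0.355, 0.1], 0.95)]
candle_glass [([0.814, -0.075, 0.069], 0.61)]
side_plate [([0.79, 0.112, 0.013], 0.76), ([0.559, 0.12, 0.033], 0.6)]
plating_spoon [([0.548, -0.51, 0.014], 0.86), ([0.579, -0.304, 0.017], 0.22)]
side 441.6747923878916 441.6747923878916 31
[... 298 characters left out ...]
late [([0.631, -0.314, 0.028], 0.72), ([0.547, 0.199, 0.208], 0.5)]
board [([0.546, -0.349, 0.016], 0.55)]
dicer [([0.535, 0.094, 0.043], 0.87), ([0.709, 0.22, 0.085], 0.34)]
pusher_lever [([0.549, 0.197, 0.206], 0.75), ([0.713, 0.219, 0.087], 0.63), ([0.475, -0.322, 0.026], 0.37), ([0.534, 0.092, 0.04], 0.17)]
nut_dish [([0.709, -0.03, 0.022], 0.76)]
squeeze_bottle [([0.71, 0.217, 0.084], 0.95)]
pepper_mill [([0.338, 0.338, 0.094], 0.89)]
candle_glass [([0.788, -0.103, 0.07], 0.98), ([0.625, -0.313, 0.026], 0.69), ([0.544, -0.35, 0.015], 0.21)]
side_plate [([0.793, 0.118, 0.009], 0.78), ([0.71, 0.219, 0.082], 0.64)]
plating_spoon [([0.513, -0.514, 0.015], 0.6), ([0.629, -0.313, 0.03], 0.5)]
```

View pics/scene0.png

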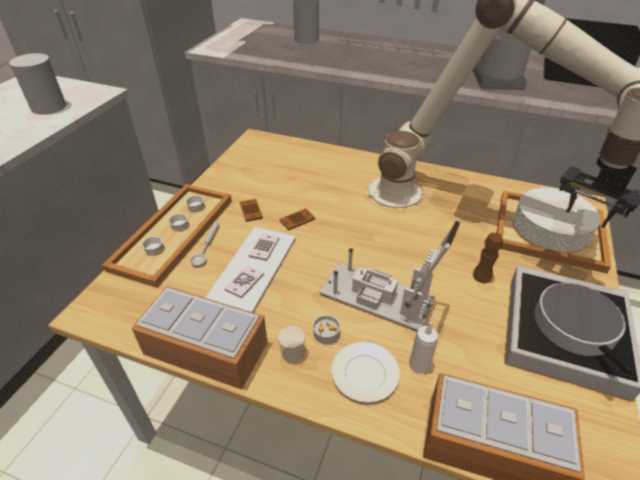

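View pics/side0.png

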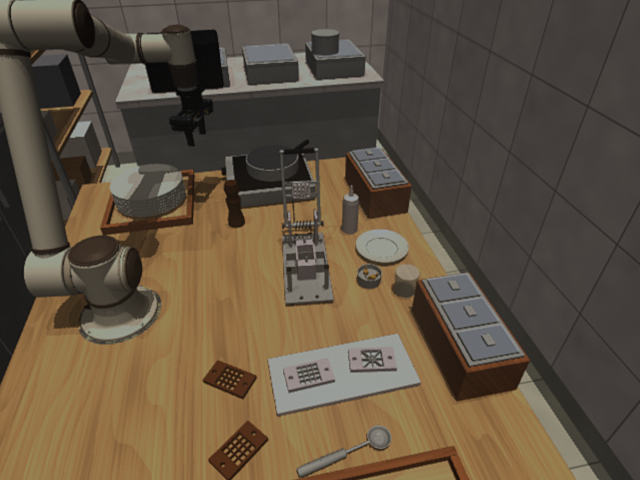

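Scene view: the mesh plate is the left one on the board (265,246), the star plate is at (244,283), and brown decoys lie at (250,210) and (297,219). The dicer's lever stands open at (440,255), hinge end towards +y. I'll raise the arm clear of the lever and mill, then look at the dicer and the plate from the wrist camera.

```bash
cat > h.py <<'E'
from workcell import env
import cv2,numpy as np
from scipy.spatial.transform import Rotation as R
def proj(p,X):
    q=R.from_euler('xyz',p["orientation"],degrees=True).inv().apply(np.atleast_2d(X)-p["position"])
    return np.c_[p["cx"]+p["fx"]*q[:,0]/-q[:,2],p["cy"]-p["fy"]*q[:,1]/-q[:,2]]
def unproj(p,uv,z):
    uv=np.atleast_2d(np.float64(uv))
    d=np.c_[(uv[:,0]-p["cx"])/p["fx"],-(uv[:,1]-p["cy"])/p["fy"],-np.ones(len(uv))]
    d=R.from_euler('xyz',p["orientation"],degrees=True).apply(d)
    return p["position"]+d*((z-p["position"][2])/d[:,2])[:,None]
def shot(n,f):
    import pickle
    p=env.grab_frame(n);cv2.imwrite(f"pics/{f}.png",p["image"]);pickle.dump(p,open(f"pics/{f}.pkl","wb"));return p
E
python3 - <<'E'
from h import *
env.move_straight([0.242,0.576,0.5],rate=.25)
env.goto([0.53,0.02,0.45],[180,0,90])
p=shot("wrist","wd");print(p["position"],p["orientation"],p["fx"],p["cx"],p["cy"])
for t in("dicer","pusher_lever"):print(t,[(np.round(d["xyz"],3).tolist(),round(d["score"],2)) for d in env.search_frame(p,t)][:3])
env.goto([0.475,-0.317,0.26],[180,0,0])
p=shot("wrist","wp");print(p["position"],p["orientation"])
for t in("grid_plate","wedge_plate"):print(t,[(np.round(d["xyz"],3).tolist(),round(d["score"],2)) for d in env.search_frame(p,t)][:3])
s=env.read_state();print(s["clock"],s["position"],s["joint_positions"])
a=[cv2.imread(f"pics/{f}.png") for f in("wd","wp")]
E
```

```text
[0.52986348 0.09904092 0.61323197] [-16.65733702   0.03985056   0.03743238] 389.5067407722838 318.7424283663681 242.19854211635771
dicer [([0.542, 0.114, 0.018], 0.84)]
pusher_lever [([0.546, 0.196, 0.191], 0.78)]
[ 0.55389628 -0.3162781   0.42411556] [-16.55619473  -0.09117008 -89.89943988]
grid_plate [([0.474, -0.322, 0.03], 0.86), ([0.265, -0.277, 0.012], 0.67), ([0.324, -0.425, 0.013], 0.58)]
wedge_plate [([0.614, -0.303, 0.027], 0.89), ([0.526, -0.043, 0.02], 0.69)]
6.7917 [ 0.47578756 -0.31631144  0.2606606 ] [-1.73739390e+01  1.53574980e+01 -3.76971801e+00  1.33913103e-03
 -7.07962453e+01  1.07476363e+02]
```

View pics/wd.png

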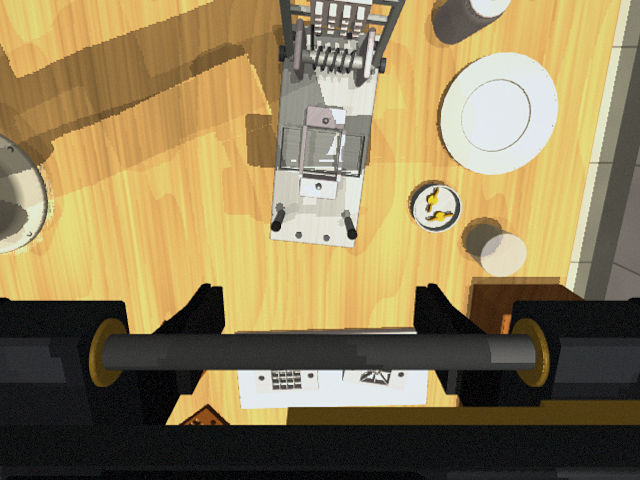

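View pics/wp.png

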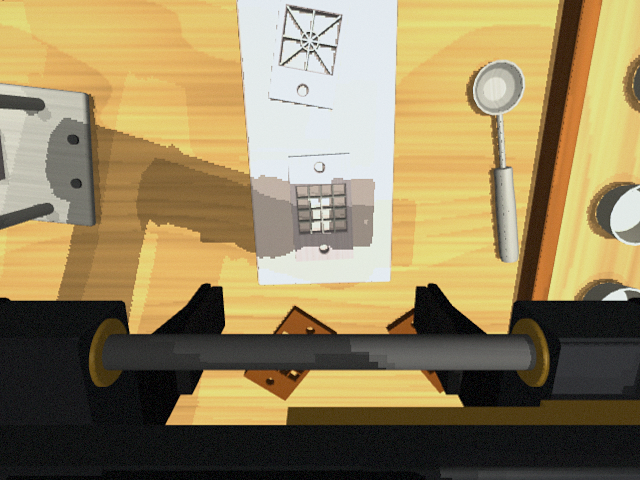

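Wrist views: in the dicer view the pins are at (325,121) and (319,186), and the posts at (277,222) and (350,229). In the board view the mesh plate's holes are at (320,167) and (324,248). I'll zoom in to refine these.

Run:
```python
from h import *
import pickle
a=cv2.imread("pics/wd.png")[95:205,265:375];b=cv2.imread("pics/wp.png")[150:265,270:370]
f=lambda i:cv2.resize(i,(400,int(400*i.shape[0]/i.shape[1])),interpolation=cv2.INTER_CUBIC)
a,b=f(a),f(b);c=np.zeros((470,800,3),np.uint8);c[:a.shape[0],:400]=a;c[:b.shape[0],400:]=b
cv2.imwrite("pics/crop1.png",c)
d=pickle.load(open("pics/wd.pkl","rb"));w=pickle.load(open("pics/wp.pkl","rb"))
for p,uv,z in((d,[[325,121],[318.5,186]],.093),(d,[[325,121],[318.5,186]],.075),(d,[[281,211],[350,214]],.103),(w,[[320,167],[324,248]],.028)):
    P=unproj(p,uv,z);v=P[0]-P[1];print(np.round(P,4).tolist(),np.linalg.norm(v),np.degrees(np.arctan2(v[1],v[0])),P.mean(0))
```

```text
[[0.5375, 0.1047, 0.093], [0.5292, 0.0218, 0.093]] 0.0833647875635351 84.32021088626645 [0.53335338 0.06325828 0.093     ]
[[0.5377, 0.1049, 0.075], [0.5292, 0.0191, 0.075]] 0.08624920500314956 84.3202108862664 [0.53347413 0.0620202  0.075     ]
[[0.4792, -0.0102, 0.103], [0.5714, -0.0142, 0.103]] 0.09232252056284448 177.505275387827 [ 0.52529573 -0.01218709  0.103     ]
[[0.5149, -0.3182, 0.028], [0.4297, -0.3227, 0.028]] 0.08527834347514339 3.018515557745729 [ 0.47227713 -0.32048406  0.028     ]
```

View pics/crop1.png

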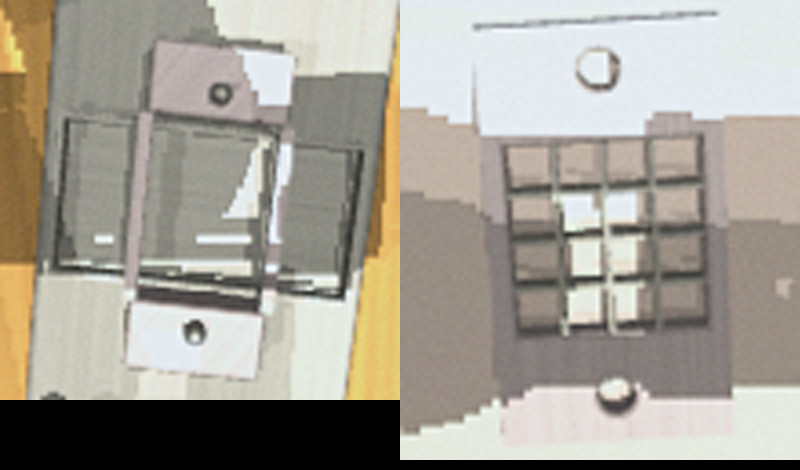

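Both sets of points fit the known 86 mm spacing (85.3 mm for the holes, 83–86 mm for the pins). I'll grasp the mesh plate now, then look at the pins from close by.

Run:
```python
from h import *
env.move_straight([0.4725,-0.3205,0.08],[180,0,3.0],rate=.2)
t=env.move_straight([0.4725,-0.3205,0.019],rate=.08,force_limit=8);print(t,env.read_state()["position"])
env.gripper_to(0.3,25)
s=env.read_state();print(s["opening"],s["finger_force"],s["position"])
env.move_straight([0.4725,-0.3205,0.26],rate=.2)
p=shot("wrist","held")
env.goto([0.524,-0.035,0.26],[180,0,84.3])
p=shot("wrist","pins");s=env.read_state();print(s["clock"],s["opening"],s["force"],s["position"],s["tool_rot"])
a=cv2.imread("pics/held.png")[200:480,160:480];b=p["image"][0:280,160:480]
c=np.hstack([a,b]);cv2.imwrite("pics/c2.png",cv2.resize(c,(800,350),interpolation=cv2.INTER_CUBIC))
print(proj(p,[[.5376,.1047,.093],[.5292,.0205,.093]]))
```

```text
False [ 0.47296334 -0.32071378  0.01945054]
0.712230724769561 24.99600112438202 [ 0.47256229 -0.32045353  0.01921691]
11.8917 0.7089074269531378 [ 0.24908265 -0.77899096 -2.00077479] [ 0.52397119 -0.0358576   0.25982359] [-1.79980448e+02  1.87782615e-02  8.41855563e+01]
[[318.60655675  40.71959005]
 [318.7401082  153.75295281]]
```

View pics/c2.png

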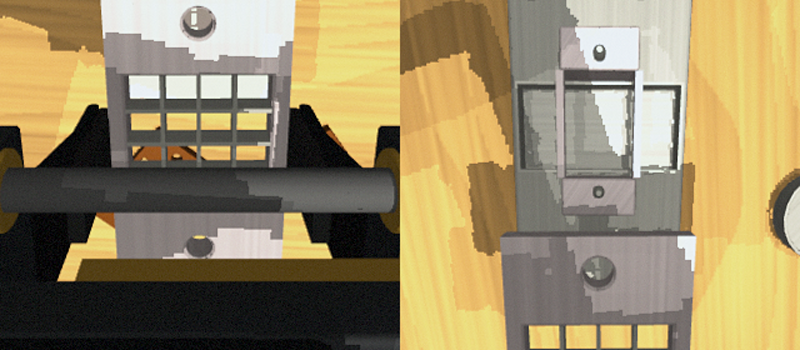

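Held view: the near-end hole is at (319,216) and the plate sits square in the grip. Pin view: pins at about (319,40) and (318,153), matching the prediction to about 1 px. One zoom for sub-pixel values.

Run:
```python
from h import *
import cv2
p=cv2.imread("pics/pins.png");h=cv2.imread("pics/held.png")
f=lambda i,y,x:cv2.resize(i[y-15:y+15,x-15:x+15],(260,260),interpolation=cv2.INTER_CUBIC)
c=np.hstack([f(p,41,319),f(p,153,319),f(p,216,319)]);cv2.imwrite("pics/c3.png",c)
import pickle
w=pickle.load(open("pics/held.pkl","rb"));d=pickle.load(open("pics/pins.pkl","rb"))
# held hole in tool frame
for q,T,y in((w,[.4725,-.3205,.2605],3.0),(d,[.52397,-.03586,.25982],84.19)):
    P=unproj(q,[[319,216]],T[2]+.0088)[0]-T; a=np.radians(y);print(P@[np.cos(a),np.sin(a),0],P@[-np.sin(a),np.cos(a),0])
print(unproj(d,[[319.2,40],[318.4,152.8]],.093))
```

```text
0.04311982728978611 0.0003007129634230322
0.04386262657077145 0.00021808907107915415
[[0.53810206 0.10514964 0.093     ]
 [0.52899737 0.02129533 0.093     ]]
```

View pics/c3.png

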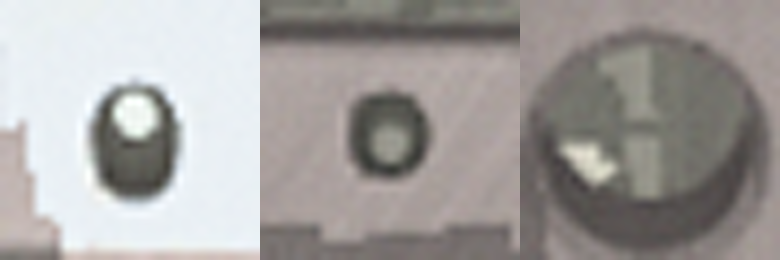

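Run:
```python
from h import *
import pickle
d=pickle.load(open("pics/pins.pkl","rb"))
P=unproj(d,[[319.0,38.8],[318.5,153.9]],.093);v=P[0]-P[1];print(P,np.linalg.norm(v),np.degrees(np.arctan2(v[1],v[0])),P.mean(0))
T=np.array([.52397,-.03586,.25982]);a=np.radians(84.19)
Q=unproj(d,[[318.3,216.5]],T[2]+.0088)[0]-T;print(Q@[np.cos(a),np.sin(a),0],Q@[-np.sin(a),np.cos(a),0])
```

```text
[[0.53803289 0.10599009 0.093     ]
 [0.52899015 0.02040151 0.093     ]] 0.08606494522882463 83.96886714247273 [0.53351152 0.0631958  0.093     ]
0.04365465219022587 0.0005020367667974584
```

Pin spacing measures 86.06 mm and the bed centre is (0.534, 0.063) at 84°. I'll flip the tool so the camera faces away from the lever, then lower the plate.

Run:
```python
from h import *
print(env.inverse_kinematics([0.524,-0.036,0.26],[180,0,-96]))
env.goto([0.524,-0.036,0.26],[180,0,-96])
env.move_straight([0.534,0.0628,0.2],rate=.15)
env.move_straight([0.534,0.0628,0.1],rate=.1)
s=env.read_state();print(s["position"],s["tool_rot"],s["force"]);f0=s["force"]
t=env.move_straight([0.534,0.0628,0.0785],rate=.03,force_limit=8)
s=env.read_state();print(t,s["clock"],s["position"],s["tool_rot"],s["force"]-f0,s["opening"])
```

```text
[ 13.78255103  10.78938738  -9.90421997   0.         -69.30639266
 -19.78255103]
[0.53459535 0.06294513 0.10071297] [-1.79913524e+02  3.52730485e-02 -9.59947943e+01] [ 0.33363941 -0.12225631 -2.31696595]
False 17.4833 [0.53419646 0.06287292 0.07848387] [-1.79975598e+02  1.23153145e-02 -9.59969804e+01] [-0.88752424 -0.12289295 -0.41393324] 0.7106659578439549
```

Run:
```python
from h import *
t=env.move_straight([0.534,0.0628,0.0768],rate=.02,force_limit=5)
s=env.read_state();print(t,s["position"],s["force"])
env.gripper_to(1.0);env.dwell(.3)
s=env.read_state();print(s["opening"],s["finger_force"])
env.move_straight([0.534,0.0628,0.2],rate=.12)
env.move_straight([0.524,-0.036,0.30],rate=.2)
env.goto([0.524,-0.036,0.42],[180,0,84])
p=shot("wrist","placed")
c=np.array([.5335,.0632]);a=np.radians(84);x=np.array([np.cos(a),np.sin(a)])
print(proj(p,[[*(c+k*x),.087] for k in(.043,-.043)]),env.read_state()["clock"],env.read_state()["position"])
cv2.imwrite("pics/c4.png",cv2.resize(p["image"][0:270,140:500],(800,600),interpolation=cv2.INTER_CUBIC))
```

```text
False [0.53434098 0.06290184 0.07819516] [-3.19582308  0.51062305  5.81511678]
1.0023336739170274 0.0
[[318.45342937  68.73076389]
 [318.45494656 144.24699578]] 23.5167 [ 0.52399378 -0.03596248  0.41981884]
```

View pics/c4.png

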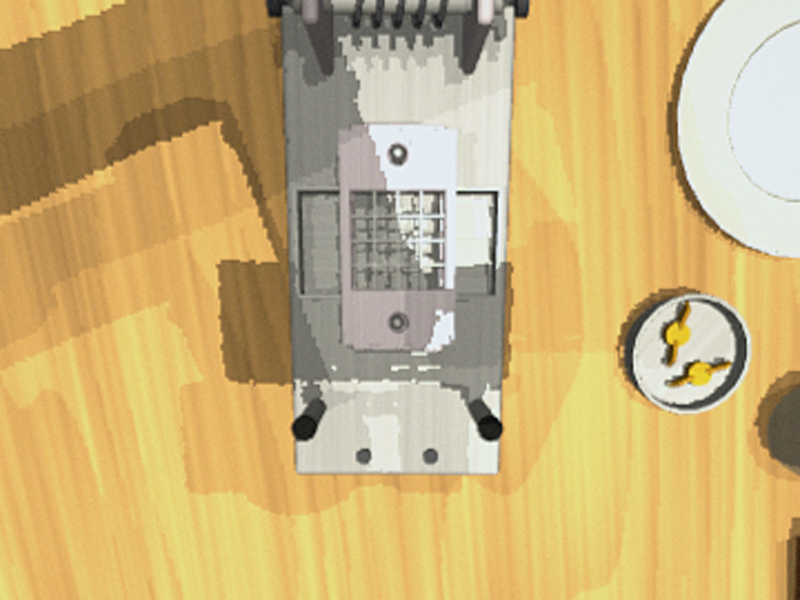

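The mesh plate is seated: both pins show through its holes at crop pixels (398,153) and (398,322), the plate is square on the bed, and 8 N of push at TCP z = 0.0782 confirms it is flush. Next I grip the bar and swing it along its arc.

```bash
cat >> h.py <<'E'
O=np.array([.534,.063]);A=np.radians(84);X=np.array([np.cos(A),np.sin(A)])
def bar(th,dz=-.019):  # TCP for lever angle th
    b=np.radians(74.94)+th;r=.231
    return [*(O+X*(.115+r*np.cos(b))),.09+r*np.sin(b)+dz]
E
python3 - <<'E'
from h import *
ori=[180,0,-6]
for th in np.linspace(0,1.745,5):print(np.round(bar(th),3),env.inverse_kinematics(bar(th),ori))
b=bar(0)
env.goto([b[0],b[1],.43],ori)
t=env.move_straight(b,rate=.15,force_limit=8);s=env.read_state();print(t,s["position"],s["force"])
env.gripper_to(0.05,40)
s=env.read_state();print(s["clock"],s["opening"]*87,s["finger_force"],s["position"],s["force"])
p=shot("side","grip");cv2.imwrite("pics/c5.png",cv2.resize(p["image"][90:330,180:440],(640,590),interpolation=cv2.INTER_CUBIC))
E
```

```text
[0.552 0.237 0.294] [ 3.86497824e+01  1.74467530e+01  3.87452628e+00  2.54444375e-14
 -7.64277733e+01  4.53502176e+01]
[0.542 0.138 0.299] [ 3.08699215e+01  1.30421817e+01 -1.50270755e+00  2.54444375e-14
 -7.54551107e+01  5.31300785e+01]
[0.532 0.046 0.26 ] [ 2.23287341e+01  1.16769399e+01 -8.71361005e+00  2.54444375e-14
 -6.96094501e+01  6.16712659e+01]
[ 0.525 -0.021  0.187] [ 1.53636435e+01  1.41294971e+01 -1.65455427e+01  2.54444375e-14
 -5.93249603e+01  6.86363565e+01]
[ 0.522 -0.051  0.091] [ 1.21076017e+01  2.02741479e+01 -2.36472028e+01  2.54444375e-14
 -4.60786493e+01  7.18923983e+01]
False [0.55286322 0.23721592 0.29529449] [-0.59626863  0.30641172  0.31275813]
27.5083 12.930467230479325 39.94448552839458 [0.55226041 0.23688351 0.29404206] [-0.48068857 -0.82147642  0.89467834]
```

View pics/c5.png

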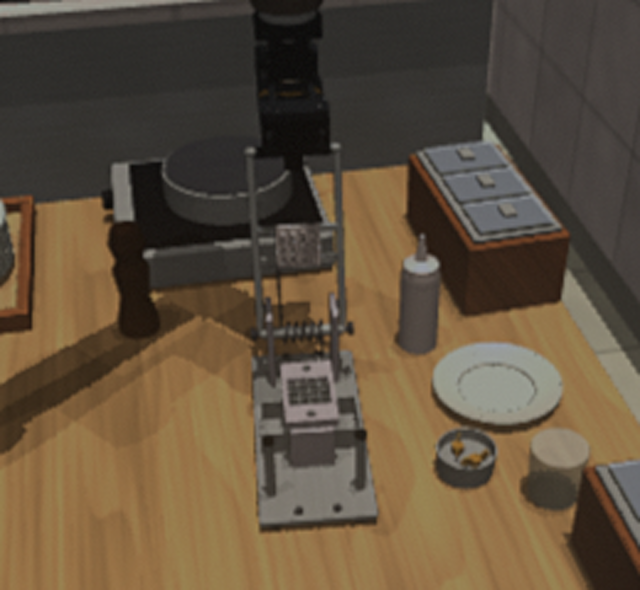

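The fingers closed at about 13 mm, so the bar is in the grip, and the plate is still seated. I'll swing the lever down.

Run:
```python
from h import *
for th in np.linspace(0,1.66,13)[1:]:
    env.move_straight(bar(th),rate=.1)
    s=env.read_state();print(round(th,2),np.round(np.array(s["position"])-bar(th),4),np.round(s["force"],1),round(s["opening"]*87,1))
    if np.linalg.norm(s["force"])>45:print("STOP");break
else:
    t=env.move_straight(bar(1.745,-.022),rate=.05,force_limit=25)
    s=env.read_state();print(t,s["position"],bar(1.745),s["force"],s["opening"]*87)
    p=shot("side","down");print([(np.round(d["xyz"],3).tolist(),round(d["score"],2)) for d in env.search_frame(p,"pusher_bar")][:2])
    cv2.imwrite("pics/c6.png",cv2.resize(p["image"][140:340,200:440],(720,600),interpolation=cv2.INTER_CUBIC))
print(env.read_state()["clock"])
```

```text
0.14 [0.0001 0.0013 0.0003] [-1.3  6.3  0.7] 12.9
0.28 [0.     0.0012 0.0011] [-4.4  7.1  4. ] 12.9
0.42 [-0.0001  0.0009  0.0011] [-4.8  5.5  5.2] 13.0
0.55 [-0.0002  0.0007  0.0008] [-4.5  5.7  5.9] 12.9
0.69 [-0.0003  0.0008  0.0003] [-5.1  6.   5.6] 12.7
0.83 [-0.0004  0.0009 -0.0001] [-3.7  7.3  3.9] 12.6
0.97 [-0.0004  0.0013 -0.0004] [-4.2  8.7  3.8] 12.5
1.11 [-0.0004  0.0017 -0.0007] [-4.2 11.3  2.5] 12.3
1.25 [-0.0004  0.0019 -0.0007] [-3.5 10.9  3.4] 12.5
1.38 [-0.0004  0.002  -0.0004] [-4.2 12.8  5. ] 12.5
1.52 [-0.0005  0.0018 -0.0002] [-4.7 12.2  7. ] 12.4
1.66 [-0.0005  0.0014  0.0001] [-5.1 10.5  9.3] 11.9
False [ 0.52137369 -0.05074602  0.08913833] [np.float64(0.5219695008476009), np.float64(-0.05146255350214206), np.float64(0.09144970731440073)] [-5.27715944  8.30573691 10.89636214] 11.896873509283317
[([0.49, 0.036, 0.105], 0.69)]
33.8583
```

View pics/c6.png

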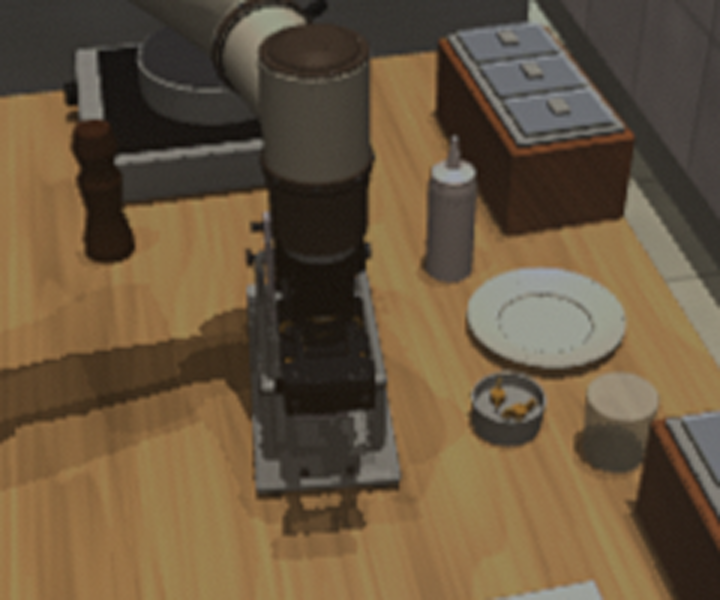

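The lever is nearly down, but the 11 N vertical force is only about spring level. I'll press on until the stop shows in the force.

Run:
```python
from h import *
env.gripper_to(0.0,58);s=env.read_state();print(s["opening"]*87,s["force"])
b=bar(1.745)
for k in range(1,7):
    t=env.move_straight([b[0],b[1],b[2]-.003-.002*k],rate=.03)
    env.dwell(.1);s=env.read_state();print(np.round(s["position"],4),np.round(s["force"],1),round(s["opening"]*87,1))
    if s["force"][2]>28:break
print(s["clock"])
```

```text
11.459208963603588 [-6.00448253  8.93654615 11.02219597]
[ 0.5214 -0.0509  0.0874] [-5.9  6.4 11.7] 11.4
[ 0.5213 -0.0511  0.0855] [-6.4  6.4 11.5] 11.7
[ 0.5214 -0.0512  0.0843] [-6.1  6.6 16.6] 11.3
[ 0.5214 -0.0512  0.0842] [-12.4   8.4  27.7] 11.4
[ 0.5215 -0.0513  0.0839] [-15.3   9.9  37.1] 11.6
35.825
```

A hard contact appears at z ≈ 0.084. I'll ease to about 25 N and confirm the lever angle numerically from the lever mask.

Run:
```python
from h import *
b=bar(1.745)
env.move_straight([b[0],b[1],b[2]-.0105],rate=.03);env.dwell(.2)
s=env.read_state();print(s["position"],s["force"],s["wrist_torque"])
Y=np.array([-X[1],X[0]])
def pt(th,y,r=.231):
    q=np.radians(74.94)+th;return [*(O+X*(.115+r*np.cos(q))+Y*y),.09+r*np.sin(q)]
for n in("side","scene"):
    p=shot(n,"end_"+n);m=env.trace(p,"pusher_lever")
    for th in(1.745,1.70,1.65,1.6):print(n,th,np.round(proj(p,[pt(th,.052),pt(th,-.052)]),1).tolist())
    for d in m[:2]:
        M=d["mask"];v,u=np.nonzero(M);print(d["score"],M.sum(),u.min(),u.max(),v.min(),v.max())
        if M.sum()<8000:
            for c in range(u.min(),u.max()+1,4):
                r=np.nonzero(M[:,c])[0]
                if len(r):print((c,int(r.min()),int(r.max())),end=" ")
            print()
```

```text
[ 0.52146472 -0.05122191  0.08407922] [-11.24944318   7.70712735  23.22689233] [ 2.16737369  2.89435444 -0.10377306]
side 1.745 [[288.3, 270.2], [326.6, 267.5]]
side 1.7 [[288.0, 267.1], [326.6, 264.4]]
side 1.65 [[287.8, 263.4], [326.5, 260.7]]
side 1.6 [[287.5, 259.6], [326.4, 257.0]]
0.77 348 284 328 225 272
(284, 227, 229) (288, 231, 272) (292, 268, 272) (320, 235, 240) (324, 245, 263) (328, 263, 268) 
scene 1.745 [[345.7, 246.1], [330.4, 268.7]]
scene 1.7 [[346.2, 243.6], [330.9, 266.2]]
scene 1.65 [[346.9, 240.9], [331.5, 263.5]]
scene 1.6 [[347.9, 238.2], [332.4, 260.8]]
0.81 898 329 418 249 301
(329, 267, 270) (333, 261, 271) (337, 256, 272) (341, 272, 274) (345, 274, 276) (349, 275, 277) (353, 249, 279) (357, 278, 281) (361, 279, 283) (365, 272, 285) (369, 255, 286) (373, 256, 288) (377, 258, 289) (381, 260, 291) (385, 261, 293) (389, 262, 295) (393, 264, 297) (397, 265, 298) (401, 267, 300) (405, 269, 301) (409, 270, 301)
```

The mask's bar end is at rows 268–272 in the side view (predicted 270.2 at 1.745 rad) and 267–270 in the scene view (predicted 268.7). The lever is on its stop, held with about 23 N.

Run:
```python
from h import *
env.dwell(.3);s=env.read_state();print(s["clock"],s["force"],s["finger_force"]);print(env.close_job())
```

```text
36.775 [-9.51979159  7.89734368 23.20261516] 56.09937071800232
the job is handed in; nothing more can be done
None
```

The job is handed in at 36.8 s with no verdict shown: the mesh plate was flush over both pins when last seen, before the lever came down, and the arm is holding the lever on its stop, pressing down with about 23 N.

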